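Close the truffle tubs

TASK

Two of the blue-lidded truffle tubs were left with their lids standing proud, the orange seal showing. Press both of these lids down until they are fully home. Leave the red lid standing up as it is: the truffles in that tub are still cooling.

Things in the scene. Friction and masses are not known exactly. Their poses are not given: they have to be found in the camera images.
- ivory_tub_lid_top (a point): Blue round lid, flat, 84 mm across, on a clear tub of ivory truffle shells. Origin: centre of the lid's top face (a raised ivory disc 40 mm wide, 3 mm high), z up. At the start this is 128 to 132 mm above the table and the orange seal shows below the lid; fully home, at a firm stop, it is at 112 mm and the seal is hidden. Slides straight down at about 9 N and stays where left.
- dark_tub_lid_top (a point): Blue lid of the same kind on a clear tub of dark, almost black truffle shells; its raised disc is as dark. Size, origin, heights at start (128 to 132 mm) and fully home (112 mm), and the push of about 9 N are the same as for the ivory tub's lid. The tubs are round, 84 mm across, and stand fast on the table, in any order in a loose row, at least 95 mm from centre to centre.
- cooling_tub_lid_top (a point): Red lid, to be left alone, on a clear tub of brown truffles still cooling; brown disc. Same size and movement as the blue lids, origin likewise at the centre of its top face; it too stands 16 to 20 mm above home with the orange seal showing.
- shut_tub: Tub of caramel-coloured shells whose blue lid (caramel disc) is already fully home: no orange shows, nothing to do. 84 mm across, lid top 112 mm above the table; origin at the centre of its underside. The bowl, trays, jar and tools near the four tubs are lower than the lid tops.

How it is judged (in metres and radians):
At the end, for the whole second after the job is handed in: Both blue lids that stood proud are fully home (top face within 3 mm of its home height of 112 mm above the table), and the red lid still stands within 4 mm of where it was at the start (height (world z) of each of ivory_tub_lid_top, dark_tub_lid_top below 0.115 m and distance of cooling_tub_lid_top from where it was at the start of the episode below 0.004 m); the robot touches nothing.
It fails at once if the red lid is pushed down by more than 4 mm (distance of cooling_tub_lid_top from where it was at the start of the episode above 0.004 m).
It also fails if it takes over 38 s, if anything falls off the work surface, if the arm or the gripper's body presses on something with over 40 N, if the wrist force passes 120 N, or if a joint passes its speed limit or range.

ROBOT

A 6-joint arm with a two-finger parallel gripper is mounted at the origin on the work surface. World frame = base frame: x ahead of the robot, y to its left, z up, the work surface at z = 0. Lengths are in mm, angles in rad, forces in N, time in s.
With the tool pointing down it reaches from about 350 to 775 mm from the base axis. Payload 7.3 kg.
Tool frame: the origin (TCP) lies at the very end of the fingers, on their centre line; the grasp point (between the pads) lies 19 mm behind it; z points along the fingers, y is the line along which they close (so a half turn about z gives the same grasp; the last joint's range is limited). The gripper opens to 92 mm and grips with 3 to 60 N. Pads are 19 mm wide; open, the fingers measure 130 mm over their backs; the gripper's body (75 mm by 190 mm) begins 47 mm behind the grasp point.
Start: joints at [1.144, 0.342, 1.524, -0, 1.275, -0.146], TCP at [145.475, 504.462, 226.741] pointing down, gripper open.
Joint ranges: [-2.53, 2.53], [-0.77, 2.02], [0.04, 2.7], [-1, 4.14], [0.28, 2.66], [-3.11, 3.11]. Speed limits (rad/s): [2.57, 2.57, 3.14, 3.14, 3.14, 3.14].

INTERFACE

Orientations are given as [roll, pitch, yaw] about the fixed x, y, z axes, in that order (R = Rz(yaw) Ry(pitch) Rx(roll)).
In Python, from plant import bot gives the robot as it stands.
- The arm moves only by the tool send_rows, never from a script. Its argument "rows" is a list of rows, each an object of numbers: "x", "y", "z": the shift along the tool's x, y, z in units of 0.2 m (1.0 is 0.2 m); "ax", "ay", "az": the turn, a rotation vector about the tool's x, y, z in units of 60 degrees (1.0 is 60 degrees); "jaw": the opening, from -1 (shut) to 1 (fully open), so that 0 is half open. In form: [{"x": .., "y": .., "z": .., "ax": .., "ay": .., "az": .., "jaw": ..}, ...]. A call has exactly 10 rows; each row is the pose to reach, as a shift and turn from the pose commanded when the call began, along the tool's axes at that moment; what a row does not reach only later rows make up. A row lasts 1/8 s, in which the tool goes at most 62.5 mm and 10.7 degrees, less where a joint would pass 70% of its speed; a pose out of reach is approached as far as the arm can. A call with a number of a shift or a turn outside -1 to 1 is refused whole. A call with a gripper value outside its range is refused whole. The fingers move at their own pace and stop on an object; the grip force is fixed at half the most. Time passes only in rows, so rows that repeat a pose let the fingers close, or fill a call up. It gives the time, the measured TCP pose, the force, the opening and the grip force at its end, in the units of the state.
- bot.get_obs(): the state, without advancing time (a new reading comes with each control period).
- bot.capture(name): name is "side" or "top"; returns (picture, depth): 480x640x3 uint8, red, green, blue; 480x640 float32, mm along the optical axis (not along the pixel's ray), 0 where there is no reading.
- bot.camera_model(name): a dict with "vertical_fov" (degrees; the focal length in pixels is half the picture's height over the tangent of half this angle, whatever the lens; pixels are square), "cx", "cy" (the principal point, pixels), "R" (3x3) and "t" (3): a world point X has camera coordinates R X + t. Camera axes: x right, y down, z forward; pixel columns grow to the right and rows downward; lengths in mm; the calibration is good to about 2 mm. A picture is of the moment at which its call begins. camera_model takes no time and is no camera call.
- bot.close_job(): hands the job in; it is judged then, once.
The state is a dict: "time": time; "joint_positions": joint angles; "dq": joint speeds; "tau": joint torques, N m; "tool_pos": TCP position; "tcp_rot": TCP orientation; "contact_force": force on the tool from outside, world axes, zero at the start; "moment": the same for the moment, N m; "grip_width": finger opening in mm; "finger_force": force on a finger pad.
Only numpy, scipy, OpenCV 4.12 (cv2) and the standard library are available. Lean on these libraries where they do the work, as an engineer would, in place of code of your own. Each camera call takes 0.05 s, during which the arm holds its last target. There are 200 camera calls.

## Working session

There is one attempt and no reset: what is moved stays moved. The work goes in short steps, Python scripts to look and compute and a tool call to move; the robot and the scene stay as the last step left them, time stands still between calls to the robot, and variables do not carry over. Pictures are saved under pics/ and viewed, at most 10 in all, crops included, and the job is handed in when it is done.

Besides the shell and the picture viewer there is one more tool, called after "Request:" by a JSON object that holds its "api" and its "payload". send_rows: Moves the arm, as the interface text tells. Its arguments: {"type":"object","properties":{"rows":{"type":"array","items":{"type":"object","properties":{"x":{"type":"number","minimum":-1,"maximum":1},"y":{"type":"number","minimum":-1,"maximum":1},"z":{"type":"number","minimum":-1,"maximum":1},"ax":{"type":"number","minimum":-1,"maximum":1},"ay":{"type":"number","minimum":-1,"maximum":1},"az":{"type":"number","minimum":-1,"maximum":1},"jaw":{"type":"number"}}}}},"required":["rows"]}

```bash
mkdir -p pics
python3 - <<'E'
from plant import bot
import cv2,numpy as np
for n in("top","side"):
    p,d=bot.capture(n); m=bot.camera_model(n); np.savez(f"{n}.npz",p=p,d=d,R=m["R"],t=m["t"],f=240/np.tan(np.radians(m["vertical_fov"]/2)),c=[m["cx"],m["cy"]])
    cv2.imwrite(f"pics/{n}.png",p[...,::-1]); print(n,m)
print(bot.get_obs())
E
```

```text
top {'vertical_fov': 54.710319702205304, 'cx': 311.06834290293097, 'cy': 234.069838603642, 'R': array([[-0.01193568, -0.9997624 , -0.01823964],
       [-0.98962888,  0.01442216, -0.14292195],
       [ 0.14315105,  0.0163446 , -0.98956588]]), 't': array([ 37.30454639, 515.49653779, 850.6530201 ])}
side {'vertical_fov': 43.42201386210434, 'cx': 322.91827466820524, 'cy': 247.17481541088426, 'R': array([[ 0.91188714, -0.41040377,  0.0055315 ],
       [-0.25110706, -0.56850064, -0.78342343],
       [ 0.32466459,  0.71300475, -0.6214637 ]]), 't': array([-481.7495352 ,  233.6493676 , 1141.68279987])}
{'time': 0.1, 'joint_positions': array([ 1.14397657e+00,  3.42677776e-01,  1.52491757e+00, -3.54542635e-05,
        1.27535400e+00, -1.46011054e-01]), 'dq': array([-6.71595471e-04, -3.31733764e-04, -1.89338897e-03, -9.72130364e-04,
       -8.33767463e-05,  5.08093465e-04]), 'tau': array([ 2.67158015e-03, -4.32004559e+01, -2.44698018e+01,  7.21678580e-02,
        5.25774469e-02, -4.69164002e-05]), 'tool_pos': array([145.34349307, 504.1173794 , 226.10297411]), 'tcp_rot': array([-3.14024546e+00, -1.63845867e-04,  2.86079418e+00]), 'contact_force': array([ 0.45346538, -1.12403944, -0.33524798]), 'moment': array([-0.00295793,  0.02147386,  0.00129747]), 'finger_force': 0.0, 'grip_width': 91.93023001656287}
```

View pics/top.png

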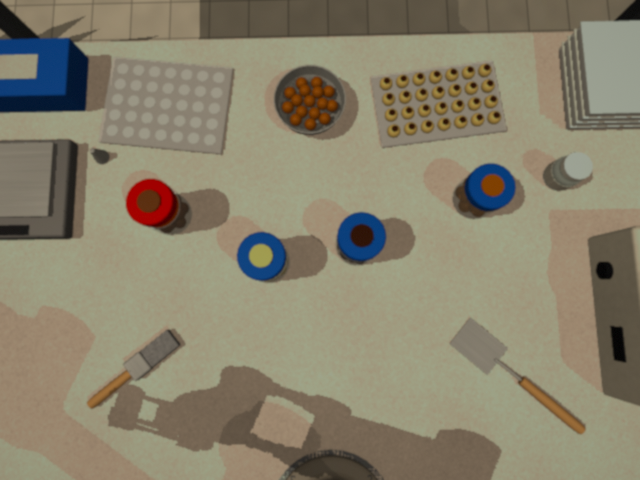

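View pics/side.png

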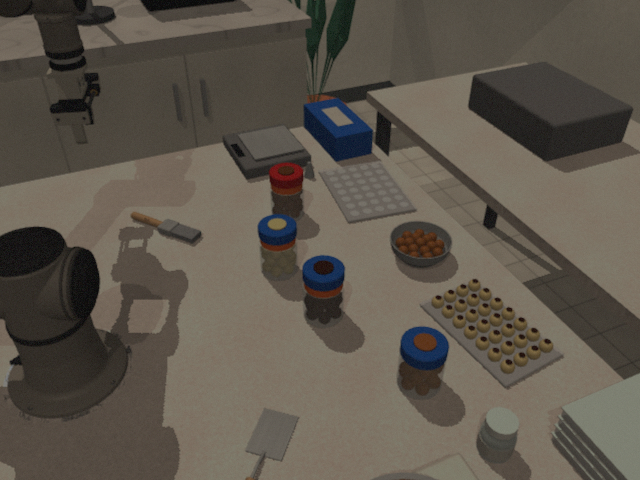

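The top view shows the red lid at (152,203), ivory at (261,256), dark at (361,237) and the shut caramel tub at (490,187). The side view confirms orange seals under the red, ivory and dark lids.

```bash
cat > m.py <<'E'
import cv2,numpy as np
def ray(z,uv,h):
    R,t=z["R"],z["t"]; c=-R.T@t
    d=R.T@np.array([(uv[0]-z["c"][0])/z["f"],(uv[1]-z["c"][1])/z["f"],1]); return c+d*(h-c[2])/d[2]
def lids(n,z):
    hsv=cv2.cvtColor(z["p"],cv2.COLOR_RGB2HSV)
    for nm,lo,hi in(("blue",(100,150,50),(125,255,255)),("red",(0,225,90),(3,255,255))):
        m=cv2.inRange(hsv,lo,hi)
        if nm=="red": m|=cv2.inRange(hsv,(174,200,90),(180,255,255))
        for k in cv2.findContours(m,cv2.RETR_EXTERNAL,cv2.CHAIN_APPROX_NONE)[0]:
            if 500<cv2.contourArea(k)<4000:
                (u,v),r=cv2.minEnclosingCircle(k); d=np.median(z["d"][int(v)-4:int(v)+5,int(u)-4:int(u)+5])
                X=z["R"].T@(np.array([(u-z["c"][0])/z["f"]*d,(v-z["c"][1])/z["f"]*d,d])-z["t"])
                print(n,nm,round(u),round(v),"r_mm",round(r*d/float(z["f"]),1),"depth pt",X.round(1),"ray127",ray(z,(u,v),127).round(1))
E
python3 - <<'E'
import numpy as np
from m import *
for n in("top","side"): lids(n,np.load(n+".npz"))
E
```

```text
top blue 261 256 r_mm 40.3 depth pt [466.  114.5 129.1] ray127 [466.2 114.8 127. ]
top blue 361 237 r_mm 40.9 depth pt [496.9 -56.3 130.5] ray127 [497.4 -56.6 127. ]
top blue 490 186 r_mm 43.7 depth pt [ 586.  -287.4  110.7] ray127 [ 582.1 -281.2  127. ]
top blue 35 70 r_mm 89.5 depth pt [839.6 562.4  79.7] ray127 [814.2 531.5 127. ]
top red 150 201 r_mm 40.6 depth pt [564.5 309.3 130.6] ray127 [565.3 310.7 127. ]
side blue 424 347 r_mm 41.4 depth pt [ 582.9 -303.2  110.4] ray127 [ 573.3 -315.4  127. ]
side blue 323 271 r_mm 39.9 depth pt [497.3 -68.  129.1] ray127 [498.3 -65.8 127. ]
side blue 277 227 r_mm 40.3 depth pt [466.2 103.4 128.2] ray127 [466.7 104.9 127. ]
side blue 337 128 r_mm 117.8 depth pt [820.3 550.1  76.6] ray127 [777.6 462.1 127. ]
```

Ivory is at about (466,115) and dark at about (497,-56). Heights of 129–130 mm and radii of about 41 mm match what was given. I'll move towards ivory with the jaw shut.

Request:
{"api": "send_rows", "payload": {"rows": [{"x":-0.1,"y":-0.07,"jaw":-1},{"x":-0.2,"y":-0.14,"jaw":-1},{"x":-0.3,"y":-0.21,"jaw":-1},{"x":-0.4,"y":-0.28,"jaw":-1},{"x":-0.5,"y":-0.35,"jaw":-1},{"x":-0.6,"y":-0.42,"jaw":-1},{"x":-0.7,"y":-0.49,"jaw":-1},{"x":-0.8,"y":-0.56,"jaw":-1},{"x":-0.9,"y":-0.63,"jaw":-1},{"x":-1,"y":-0.7,"jaw":-1}]}}

```text
schema error: expected keys x, y, z, ax, ay, az, jaw
```

Request:
{"api": "send_rows", "payload": {"rows": [{"x":-0.1,"y":-0.07,"jaw":-1},{"x":-0.2,"y":-0.14,"jaw":-1},{"x":-0.3,"y":-0.21,"jaw":-1},{"x":-0.4,"y":-0.28,"jaw":-1},{"x":-0.5,"y":-0.35,"jaw":-1},{"x":-0.6,"y":-0.42,"jaw":-1},{"x":-0.7,"y":-0.49,"jaw":-1},{"x":-0.8,"y":-0.56,"jaw":-1},{"x":-0.9,"y":-0.63,"jaw":-1},{"x":-1,"y":-0.7,"jaw":-1}]}}

```text
schema error: expected keys x, y, z, ax, ay, az, jaw
```

```bash
cat > g.py <<'E'
from plant import bot
import numpy as np
from scipy.spatial.transform import Rotation as Ro
def go(*tg):
    o=bot.get_obs(); R=Ro.from_euler("xyz",o["tcp_rot"]).as_matrix()
    print(o["time"],o["tool_pos"].round(1),o["tcp_rot"].round(3),o["contact_force"].round(1),o["grip_width"])
    for t in tg: print(t,(R.T@(np.array(t)-o["tool_pos"])/200).round(3))
E
python3 - <<'E'
from g import go
go((466,115,226),(466,115,140),(466,115,112))
E
```

```text
0.1 [145.3 504.1 226.1] [-3.14  -0.     2.861] [ 0.5 -1.1 -0.3] 91.93023001656287
(466, 115, 226) [-2.080e+00 -1.425e+00  2.000e-03]
(466, 115, 140) [-2.08  -1.424  0.432]
(466, 115, 112) [-2.08  -1.424  0.572]
```

All keys are required.

Request:
{"api": "send_rows", "payload": {"rows": [{"x":-0.1,"y":-0.07,"z":0,"ax":0,"ay":0,"az":0,"jaw":-1},{"x":-0.2,"y":-0.14,"z":0,"ax":0,"ay":0,"az":0,"jaw":-1},{"x":-0.3,"y":-0.21,"z":0,"ax":0,"ay":0,"az":0,"jaw":-1},{"x":-0.4,"y":-0.28,"z":0,"ax":0,"ay":0,"az":0,"jaw":-1},{"x":-0.5,"y":-0.35,"z":0,"ax":0,"ay":0,"az":0,"jaw":-1},{"x":-0.6,"y":-0.42,"z":0,"ax":0,"ay":0,"az":0,"jaw":-1},{"x":-0.7,"y":-0.49,"z":0,"ax":0,"ay":0,"az":0,"jaw":-1},{"x":-0.8,"y":-0.56,"z":0,"ax":0,"ay":0,"az":0,"jaw":-1},{"x":-0.9,"y":-0.63,"z":0,"ax":0,"ay":0,"az":0,"jaw":-1},{"x":-1,"y":-0.7,"z":0,"ax":0,"ay":0,"az":0,"jaw":-1}]}}

```text
time: 1.35
tool_pos: [299.1, 313.7, 226.5]
tcp_rot: [-3.141, -0.0, 2.861]
contact_force: [0.1, -0.1, -0.5]
grip_width: 1.0
finger_force: 0.0
```

Request:
{"api": "send_rows", "payload": {"rows": [{"x":-0.1,"y":-0.07,"z":0,"ax":0,"ay":0,"az":0,"jaw":-1},{"x":-0.2,"y":-0.14,"z":0,"ax":0,"ay":0,"az":0,"jaw":-1},{"x":-0.3,"y":-0.21,"z":0,"ax":0,"ay":0,"az":0,"jaw":-1},{"x":-0.4,"y":-0.28,"z":0,"ax":0,"ay":0,"az":0,"jaw":-1},{"x":-0.5,"y":-0.35,"z":0,"ax":0,"ay":0,"az":0,"jaw":-1},{"x":-0.6,"y":-0.42,"z":0,"ax":0,"ay":0,"az":0,"jaw":-1},{"x":-0.7,"y":-0.49,"z":0,"ax":0,"ay":0,"az":0,"jaw":-1},{"x":-0.8,"y":-0.56,"z":0,"ax":0,"ay":0,"az":0,"jaw":-1},{"x":-0.9,"y":-0.63,"z":0,"ax":0,"ay":0,"az":0,"jaw":-1},{"x":-1,"y":-0.7,"z":0,"ax":0,"ay":0,"az":0,"jaw":-1}]}}

```text
time: 2.6
tool_pos: [452.5, 123.9, 226.4]
tcp_rot: [-3.141, -0.001, 2.861]
contact_force: [-0.2, 0.0, 0.2]
grip_width: 0.5
finger_force: 0.0
```

Run:
```python
from g import go
go((466,115,226),(466,115,140),(466,115,112))
```

```text
2.6 [452.5 123.9 226.4] [-3.141e+00 -1.000e-03  2.861e+00] [-0.2  0.   0.2] 0.47344049909013575
(466, 115, 226) [-0.077 -0.024  0.002]
(466, 115, 140) [-0.078 -0.024  0.432]
(466, 115, 112) [-0.078 -0.024  0.572]
```

Request:
{"api": "send_rows", "payload": {"rows": [{"x":-0.04,"y":-0.01,"z":0.05,"ax":0,"ay":0,"az":0,"jaw":-1},{"x":-0.08,"y":-0.024,"z":0.12,"ax":0,"ay":0,"az":0,"jaw":-1},{"x":-0.08,"y":-0.024,"z":0.2,"ax":0,"ay":0,"az":0,"jaw":-1},{"x":-0.08,"y":-0.024,"z":0.28,"ax":0,"ay":0,"az":0,"jaw":-1},{"x":-0.08,"y":-0.024,"z":0.34,"ax":0,"ay":0,"az":0,"jaw":-1},{"x":-0.08,"y":-0.024,"z":0.38,"ax":0,"ay":0,"az":0,"jaw":-1},{"x":-0.08,"y":-0.024,"z":0.4,"ax":0,"ay":0,"az":0,"jaw":-1},{"x":-0.08,"y":-0.024,"z":0.42,"ax":0,"ay":0,"az":0,"jaw":-1},{"x":-0.08,"y":-0.024,"z":0.43,"ax":0,"ay":0,"az":0,"jaw":-1},{"x":-0.08,"y":-0.024,"z":0.43,"ax":0,"ay":0,"az":0,"jaw":-1}]}}

```text
time: 3.85
tool_pos: [466.3, 115.5, 140.8]
tcp_rot: [3.141, 0.0, 2.861]
contact_force: [0.7, 0.3, -0.9]
grip_width: 0.5
finger_force: 0.0
```

Run:
```python
from g import go
from m import *
from plant import bot
go((466,115,130),(466,115,112))
p,d=bot.capture("side"); cv2.imwrite("pics/s2.png",cv2.resize(p[130:330,180:420,::-1],None,fx=3,fy=3))
```

```text
3.85 [466.3 115.5 140.8] [3.141 0.    2.861] [ 0.7  0.3 -0.9] 0.5090760665190522
(466, 115, 130) [ 0.001 -0.003  0.054]
(466, 115, 112) [ 0.001 -0.003  0.144]
```

View pics/s2.png

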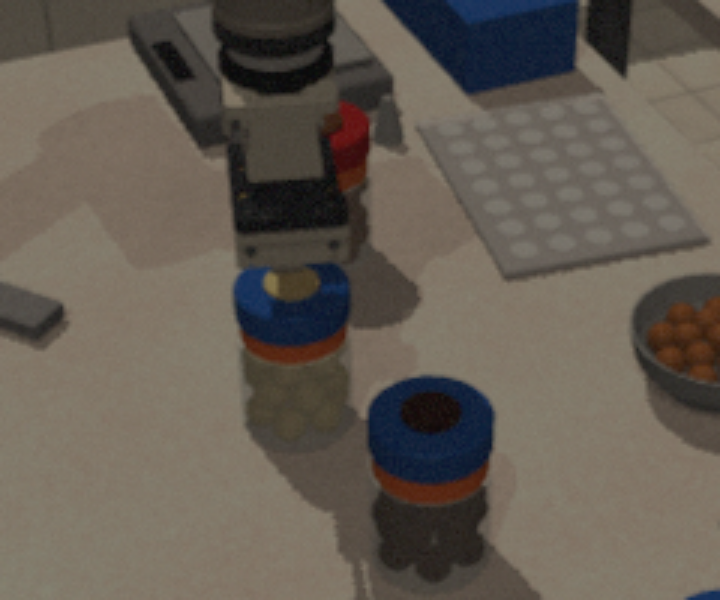

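The close-up shows the fingers just above the ivory disc at about (290,280), with the red lid clear behind. Next I'll press down.

Request:
{"api": "send_rows", "payload": {"rows": [{"x":0,"y":0,"z":0.03,"ax":0,"ay":0,"az":0,"jaw":-1},{"x":0,"y":0,"z":0.05,"ax":0,"ay":0,"az":0,"jaw":-1},{"x":0,"y":0,"z":0.07,"ax":0,"ay":0,"az":0,"jaw":-1},{"x":0,"y":0,"z":0.085,"ax":0,"ay":0,"az":0,"jaw":-1},{"x":0,"y":0,"z":0.1,"ax":0,"ay":0,"az":0,"jaw":-1},{"x":0,"y":0,"z":0.115,"ax":0,"ay":0,"az":0,"jaw":-1},{"x":0,"y":0,"z":0.125,"ax":0,"ay":0,"az":0,"jaw":-1},{"x":0,"y":0,"z":0.135,"ax":0,"ay":0,"az":0,"jaw":-1},{"x":0,"y":0,"z":0.14,"ax":0,"ay":0,"az":0,"jaw":-1},{"x":0,"y":0,"z":0.145,"ax":0,"ay":0,"az":0,"jaw":-1}]}}

```text
time: 5.15
tool_pos: [466.2, 115.5, 112.3]
tcp_rot: [3.142, 0.0, 2.861]
contact_force: [-2.5, -0.6, 8.0]
grip_width: 0.6
finger_force: 4.3
```

Request:
{"api": "send_rows", "payload": {"rows": [{"x":0,"y":0,"z":0.003,"ax":0,"ay":0,"az":0,"jaw":-1},{"x":0,"y":0,"z":0.005,"ax":0,"ay":0,"az":0,"jaw":-1},{"x":0,"y":0,"z":0.007,"ax":0,"ay":0,"az":0,"jaw":-1},{"x":0,"y":0,"z":0.007,"ax":0,"ay":0,"az":0,"jaw":-1},{"x":0,"y":0,"z":0.007,"ax":0,"ay":0,"az":0,"jaw":-1},{"x":0,"y":0,"z":0.007,"ax":0,"ay":0,"az":0,"jaw":-1},{"x":0,"y":0,"z":0.007,"ax":0,"ay":0,"az":0,"jaw":-1},{"x":0,"y":0,"z":0.007,"ax":0,"ay":0,"az":0,"jaw":-1},{"x":0,"y":0,"z":0.007,"ax":0,"ay":0,"az":0,"jaw":-1},{"x":0,"y":0,"z":0.007,"ax":0,"ay":0,"az":0,"jaw":-1}]}}

```text
time: 6.4
tool_pos: [466.3, 115.5, 112.1]
tcp_rot: [3.141, 0.001, 2.861]
contact_force: [-6.2, -0.9, 19.4]
grip_width: 0.3
finger_force: 9.8
```

It stopped firmly at 112 mm, with force rising to 19 N. Now I'll lift and cross to the dark tub.

Request:
{"api": "send_rows", "payload": {"rows": [{"x":0,"y":0,"z":-0.1,"ax":0,"ay":0,"az":0,"jaw":-1},{"x":0,"y":0,"z":-0.25,"ax":0,"ay":0,"az":0,"jaw":-1},{"x":-0.05,"y":-0.1,"z":-0.3,"ax":0,"ay":0,"az":0,"jaw":-1},{"x":-0.12,"y":-0.24,"z":-0.3,"ax":0,"ay":0,"az":0,"jaw":-1},{"x":-0.19,"y":-0.38,"z":-0.3,"ax":0,"ay":0,"az":0,"jaw":-1},{"x":-0.26,"y":-0.52,"z":-0.3,"ax":0,"ay":0,"az":0,"jaw":-1},{"x":-0.33,"y":-0.66,"z":-0.3,"ax":0,"ay":0,"az":0,"jaw":-1},{"x":-0.385,"y":-0.78,"z":-0.25,"ax":0,"ay":0,"az":0,"jaw":-1},{"x":-0.385,"y":-0.78,"z":-0.18,"ax":0,"ay":0,"az":0,"jaw":-1},{"x":-0.385,"y":-0.78,"z":-0.15,"ax":0,"ay":0,"az":0,"jaw":-1}]}}

```text
time: 7.65
tool_pos: [496.1, -54.9, 139.0]
tcp_rot: [3.141, -0.002, 2.861]
contact_force: [-0.6, -0.1, -0.5]
grip_width: 0.2
finger_force: 0.0
```

Run:
```python
from g import go
from m import *
from plant import bot
go((497,-56,130),(497,-56,112))
p,d=bot.capture("side"); cv2.imwrite("pics/s3.png",cv2.resize(p[130:330,180:420,::-1],None,fx=3,fy=3))
```

```text
7.65 [496.1 -54.9 139. ] [ 3.141e+00 -2.000e-03  2.861e+00] [-0.6 -0.1 -0.5] 0.15177255243849777
(497, -56, 130) [-0.006 -0.004  0.045]
(497, -56, 112) [-0.006 -0.004  0.135]
```

View pics/s3.png

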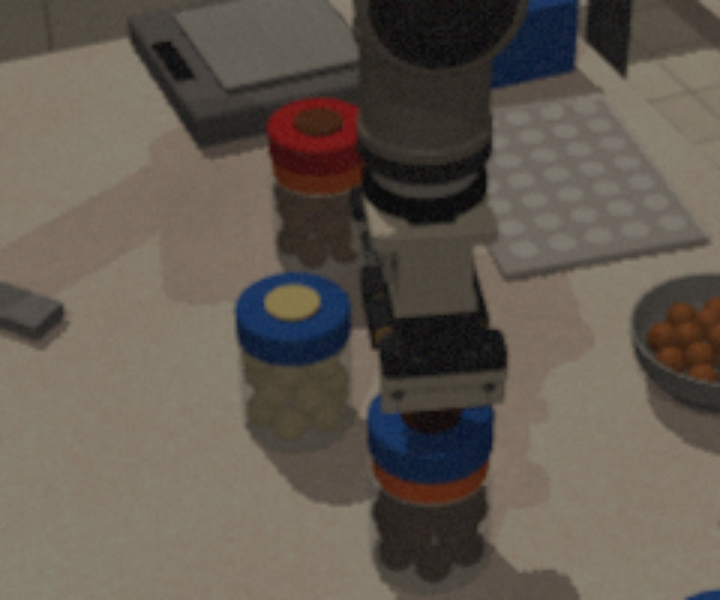

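The ivory lid at (293,315) is home, with no orange showing. The red lid is still proud, and the fingers are over the dark disc at (430,415). Next I'll press that one.

Request:
{"api": "send_rows", "payload": {"rows": [{"x":-0.003,"y":0,"z":0.03,"ax":0,"ay":0,"az":0,"jaw":-1},{"x":-0.003,"y":0,"z":0.05,"ax":0,"ay":0,"az":0,"jaw":-1},{"x":-0.003,"y":0,"z":0.07,"ax":0,"ay":0,"az":0,"jaw":-1},{"x":-0.003,"y":0,"z":0.085,"ax":0,"ay":0,"az":0,"jaw":-1},{"x":-0.003,"y":0,"z":0.1,"ax":0,"ay":0,"az":0,"jaw":-1},{"x":-0.003,"y":0,"z":0.115,"ax":0,"ay":0,"az":0,"jaw":-1},{"x":-0.003,"y":0,"z":0.13,"ax":0,"ay":0,"az":0,"jaw":-1},{"x":-0.003,"y":0,"z":0.14,"ax":0,"ay":0,"az":0,"jaw":-1},{"x":-0.003,"y":0,"z":0.147,"ax":0,"ay":0,"az":0,"jaw":-1},{"x":-0.003,"y":0,"z":0.15,"ax":0,"ay":0,"az":0,"jaw":-1}]}}

```text
time: 8.95
tool_pos: [497.8, -55.2, 112.1]
tcp_rot: [3.141, 0.001, 2.862]
contact_force: [-5.8, 2.1, 19.9]
grip_width: 0.9
finger_force: 9.6
```

Request:
{"api": "send_rows", "payload": {"rows": [{"x":0,"y":0,"z":0.002,"ax":0,"ay":0,"az":0,"jaw":-1},{"x":0,"y":0,"z":0.002,"ax":0,"ay":0,"az":0,"jaw":-1},{"x":0,"y":0,"z":0.002,"ax":0,"ay":0,"az":0,"jaw":-1},{"x":0,"y":0,"z":0.002,"ax":0,"ay":0,"az":0,"jaw":-1},{"x":0,"y":0,"z":0.002,"ax":0,"ay":0,"az":0,"jaw":-1},{"x":0,"y":0,"z":0.002,"ax":0,"ay":0,"az":0,"jaw":-1},{"x":0,"y":0,"z":0.002,"ax":0,"ay":0,"az":0,"jaw":-1},{"x":0,"y":0,"z":0.002,"ax":0,"ay":0,"az":0,"jaw":-1},{"x":0,"y":0,"z":0.002,"ax":0,"ay":0,"az":0,"jaw":-1},{"x":0,"y":0,"z":0.002,"ax":0,"ay":0,"az":0,"jaw":-1}]}}

```text
time: 10.2
tool_pos: [497.9, -55.2, 112.1]
tcp_rot: [3.141, 0.002, 2.862]
contact_force: [-6.2, 3.0, 19.0]
grip_width: 0.3
finger_force: 9.3
```

The dark lid has also reached its firm stop. Now I'll lift clear.

Request:
{"api": "send_rows", "payload": {"rows": [{"x":0,"y":0,"z":-0.08,"ax":0,"ay":0,"az":0,"jaw":-1},{"x":0,"y":0,"z":-0.2,"ax":0,"ay":0,"az":0,"jaw":-1},{"x":0,"y":0,"z":-0.35,"ax":0,"ay":0,"az":0,"jaw":-1},{"x":0,"y":0,"z":-0.5,"ax":0,"ay":0,"az":0,"jaw":-1},{"x":0,"y":0,"z":-0.6,"ax":0,"ay":0,"az":0,"jaw":-1},{"x":0,"y":0,"z":-0.65,"ax":0,"ay":0,"az":0,"jaw":-1},{"x":0,"y":0,"z":-0.65,"ax":0,"ay":0,"az":0,"jaw":-1},{"x":0,"y":0,"z":-0.65,"ax":0,"ay":0,"az":0,"jaw":-1},{"x":0,"y":0,"z":-0.65,"ax":0,"ay":0,"az":0,"jaw":-1},{"x":0,"y":0,"z":-0.65,"ax":0,"ay":0,"az":0,"jaw":-1}]}}

```text
time: 11.45
tool_pos: [497.4, -55.8, 239.4]
tcp_rot: [3.142, -0.001, 2.861]
contact_force: [-1.3, -0.6, 0.5]
grip_width: 0.5
finger_force: 0.0
```

Run:
```python
from m import *
from plant import bot
p,d=bot.capture("side"); cv2.imwrite("pics/s4.png",cv2.resize(p[130:330,180:420,::-1],None,fx=3,fy=3))
z=dict(np.load("side.npz")); z["p"]=p; z["d"]=d; lids("side",z)
```

```text
side blue 424 348 r_mm 41.7 depth pt [ 581.9 -304.5  110.7] ray127 [ 572.4 -316.4  127. ]
side blue 323 278 r_mm 40.0 depth pt [496.3 -69.5 111.5] ray127 [489.  -85.5 127. ]
side blue 277 234 r_mm 39.9 depth pt [465.6 101.6 110.3] ray127 [458.4  80.8 127. ]
side blue 356 131 r_mm 74.1 depth pt [863.2 515.   77.1] ray127 [818.3 429.9 127. ]
```

View pics/s4.png

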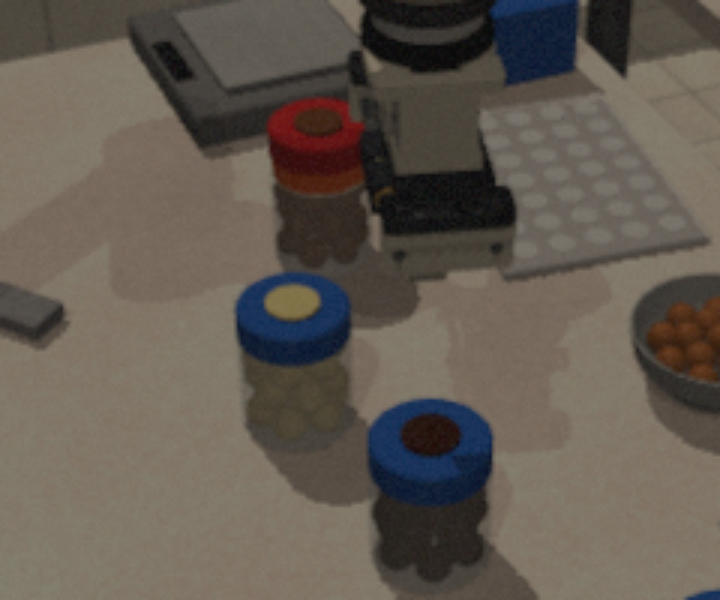

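Both blue lids, at (293,315) and (430,450), are home at about 111 mm with no orange showing. The red lid at (318,145) still shows its seal.

```bash
python3 -c "
from plant import bot
print(bot.close_job())"
```

```text
the job is handed in; nothing more can be done
None
```

I pressed the ivory and dark lids fully home (about 112 mm), left the red lid standing untouched, lifted the arm clear and handed the job in at about 11.5 s; no verdict was returned.

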